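# Free the cap hopper's hatch and hold it under its balance point

## Task

The cap hopper is to be topped up: knock its sprung lock pin fully down with the mallet (not with the gripper) and put the mallet back down on the table. Then lift the hatch by its bar until it is clearly past its balance point, ease it back, and finish while holding it still with the gripper a few degrees below that point, where it would drop shut if let go. Leave the jars and the label gun where they are.

Things in the scene. Friction and masses are not known exactly. Their poses are not given: they have to be found in the camera images.
- hopper: Fixed steel bin, 180 (x) x 220 (y) x 94 mm high, red caps inside, covered by the hatch. Origin: centre of its underside, on the table. Its own -x side faces the robot (yaw within 0.15 rad). A dark steel pillar, 66 (x) x 44 (y) x 100 mm high, stands against that side at its right end (own centre x -123, y -75 mm) and carries the lock pin and bolt.
- pin (a joint): Travel of the lock pin, m: 0 up (hatch locked), 0.015 fully down (hatch free). It slides straight down. A spring pushes it up with 1 to 2.5 N and a friction collar grips it with 5 N, so a push of 6 N starts it, 7.5 N brings it home, and it stays as deep as it was driven; it need not be held down.
- pin_top (a point): Centre of the pin's flat top, a round steel head 22 mm across on a 14 mm stem, 142 mm above the table when up and 127 mm when down. In the hopper's frame at x -132, y -75 mm.
- bolt_mid (a point): Middle of the dark steel bolt on the pillar, 27 (x) x 28 (y) x 8 mm, its top 114 mm above the table. With the pin up it reaches 12 mm over the hatch's front edge and locks it; as the pin goes down the bolt draws back the same distance and frees the hatch.
- gate (a joint): Angle of the hatch, rad: 0 shut (lying level on the hopper), grows as its front edge rises, stop at 1.25. Mass 0.9 kg with a lifting spring: balance point at 0.95 rad (54 degrees); below it the hatch falls shut, above it it springs open to the stop. Locked at 0 while the pin is up; free, it takes under 2 N at the bar to move.
- gate_bar (a point): Centre of the hatch's round steel bar, 12 mm thick, 110 mm long, along the hopper's y axis, 45 mm in front of the hatch's front edge, joined to it by a 12 mm rod at each end. When shut: 100 mm above the table with free space below it, at x -135, y +30 mm in the hopper's frame.
- gate_hinge (a point): Point on the hinge axis (along the hopper's y) level with the bar's centre, 100 mm above the table, x +85, y +30 mm in the hopper's frame. At hatch angle a the bar's centre is 220 mm * cos(a) from here towards the hopper's own -x and 220 mm * sin(a) higher. The hatch is a steel plate 175 x 216 x 8 mm.
- mallet: Mallet standing on a flat face of its dark rubber head, a cylinder 56 mm across, 70 mm high. Pale wooden handle, 22 mm wide, 26 mm high, sticks out level to its own -x as far as x -155 mm, middle line 35 mm up. About 0.38 kg (varies), centre of mass 17 mm from the head's axis. Origin: centre of the head's lower face, z up. Left or right of the hopper, handle towards the robot within 0.3 rad.
- mallet_grip (a point): A place to grip the mallet: on the handle's middle line, 55 mm from the head's axis, 35 mm above the head's lower face.
- jar_a: Bystander: white cosmetics jar with a domed red cap, 58 mm across, 53 mm high; origin: centre of its underside. To be left alone.
- jar_b: Bystander: white cosmetics jar with a domed red cap, 58 mm across, 53 mm high; origin: centre of its underside. To be left alone.
- jar_c: Bystander: white cosmetics jar with a domed red cap, 58 mm across, 53 mm high; origin: centre of its underside. To be left alone.
- jar_d: Bystander: white cosmetics jar with a domed red cap, 58 mm across, 53 mm high; origin: centre of its underside. To be left alone.
- jar_e: Bystander: white cosmetics jar with a domed red cap, 58 mm across, 53 mm high; origin: centre of its underside. To be left alone.
- label_gun: Bystander: black label gun lying on its side, about 150 x 110 mm, 36 mm high; origin: underside of its body. To be left alone. The mallet stands on the other side of the hopper from it.
Things that resemble listed ones, but are neither listed nor needed, are in the scene too. There is more than one size of the mallet; the one meant has the size given above.

How it is judged:
On the way, in this order (a step that is already met when the one before it is completed fails the run):
1. the lock pin is fully down (over 12 mm) while the hatch is shut (value of joint pin above 0.012 m and value of joint gate below 0.05 rad), for 0.05 s.
2. the mallet is back on the table, at rest and let go (height (world z) of mallet_grip below 0.06 m and linear speed of mallet below 0.03 m/s and contact force between the fingers and mallet below 0.1 N and value of joint gate below 0.05 rad), for 0.2 s.
3. the hatch is raised past its balance point (over 0.98 rad) by the gripper (value of joint gate above 0.98 rad and contact force between the fingers and gate above 0.05 N), for 0.1 s.
At the end, for the whole second after the job is handed in: The hatch is held still by the gripper between 0.72 and 0.92 rad (2 to 13 degrees below its balance point of 0.95), the pin is down by over 12 mm, and the mallet lies or stands at rest on the table (its grip point under 60 mm high), not touching the fingers or the hatch (value of joint gate between 0.72 and 0.92 rad and velocity of joint gate between -0.05 and 0.05 rad/s and contact force between the fingers and gate above 0.05 N and contact force between gate and mallet below 0.05 N and value of joint pin above 0.012 m and height (world z) of mallet_grip below 0.06 m and linear speed of mallet below 0.03 m/s and contact force between the fingers and mallet below 0.1 N); the arm keeps its last pose, push and grip.
It fails at once if the gripper or arm itself pushes the pin (contact force between any of the fingers, the arm and pin above 1 N).
It fails at once if a jar is pushed more than 25 mm or tipped (distance of any of jar_a, jar_b, jar_c, jar_d, jar_e from where it was at the start of the episode above 0.025 m or angle between any of jar_a, jar_b, jar_c, jar_d, jar_e's own z axis and vertical above 0.4 rad).
It fails at once if the label gun is pushed more than 25 mm or tipped (distance of label_gun from where it was at the start of the episode above 0.025 m or angle between label_gun's own z axis and vertical above 0.4 rad).
It also fails if it takes over 66 s, if anything falls off the work surface, if the arm or the gripper's body presses on something with over 40 N, if the wrist force passes 120 N, or if a joint passes its speed limit or range.

## Robot

A 7-joint arm with a two-finger parallel gripper is mounted at the origin on the work surface. World frame = base frame: x ahead of the robot, y to its left, z up, the work surface at z = 0. Lengths are in m, angles in rad, forces in N, time in s.
With the tool pointing down it reaches from about 0.4 to 0.85 m from the base axis. Payload 10.4 kg.
Tool frame: the origin (TCP) lies on the centre line of the jaws, within the pads' length; the fingertips stand 25 mm ahead of it and the grasp point (between the pads) lies 6 mm ahead of it; z points along the fingers, y is the line along which they close (so a half turn about z gives the same grasp; the last joint's range is limited). The gripper opens to 87 mm and grips with 3 to 60 N. Pads are 19 mm wide; open, the fingers measure 117 mm over their backs; the gripper's body (75 mm by 190 mm) begins 51 mm behind the grasp point.
Start: joints at [-0.023, 0.332, -0.065, 1.46, 0.022, 1.35, -0.088], TCP at [0.625, 0, 0.248] pointing down, gripper open.
Joint ranges: [-2.6, 2.6], [-0.5, 2.12], [-1.47, 1.34], [0.16, 2.42], [-1.27, 4.41], [0.06, 2.06], [-2.6, 2.6]. Speed limits (rad/s): [2.22, 2.22, 2.79, 2.79, 3.14, 3.14, 3.14].

## Interface

Orientations are given as a unit quaternion [w, x, y, z].
In Python, from station import * gives the robot as it stands. The module is installed in compiled form; this text tells all that it offers.
- The arm moves only by the shell command python3 -m handwheel 'ROWS'. ROWS is JSON, a list of rows, each an object of numbers: "x", "y", "z": the shift along the world's x, y, z each as a share of 0.1 m, from -1 to 1; "yaw": the turn about the world's z as a share of 45 degrees, from -1 to 1; "claw": the opening, from 0 (shut) to 1 (fully open). A call has 1 to 5 rows; each row shifts and turns the commanded pose from where the row before left it; what a row does not reach is not made up. A row lasts 1/10 s, in which the tool goes at most 50 mm and 8.59 degrees, less where a joint would pass 70% of its speed; a pose out of reach is approached as far as the arm can. A call with a number of a shift or a turn outside -1 to 1 is refused whole. A call with a gripper value outside its range is refused whole. The fingers move at their own pace and stop on an object; the grip force is fixed at half the most. Time passes only in rows, so rows that do not move let the fingers close. It gives the time, the measured TCP pose, the force, the opening and the grip force at its end, in the units of the state.
- state(): the state, without advancing time (a new reading comes with each control period).
- get_image(name): name is "scene" or "side" or "wrist"; returns a dict with "img" (384x512x3 uint8, red, green, blue), "vertical_fov" (degrees; the focal length in pixels is half the picture's height over the tangent of half this angle, whatever the lens; pixels are square), "cx", "cy" (the principal point, pixels), "distortion" ([k1, k2, p1, p2, k3] as OpenCV has them; the pictures are not rectified), "extrinsics" (4x4, takes a point from camera to world coordinates). Camera axes: x right, y down, z forward; pixel columns grow to the right and rows downward; lengths in m; the calibration is good to about 2 mm. A picture is of the moment at which its call begins. There is no depth.
- finish_job(): hands the job in; it is judged then, once.
The state is a dict: "clock": time; "q": joint angles; "dq": joint speeds; "effort": joint torques, N m; "ee_pos": TCP position; "orientation": TCP orientation; "contact_force": force on the tool from outside, world axes, zero at the start; "moment": the same for the moment, N m; "opening": finger opening in m; "grasp_force": force on a finger pad.
Only numpy, scipy, OpenCV 4.12 (cv2) and the standard library are available. Lean on these libraries where they do the work, as an engineer would, in place of code of your own. Each camera call takes 0.05 s, during which the arm holds its last target. There are 200 camera calls.

## Working session

There is one attempt and no reset: what is moved stays moved. The work goes in short steps, Python scripts to look and compute and a shell command to move; the robot and the scene stay as the last step left them, time stands still between calls to the robot, and variables do not carry over. Pictures are saved under pics/ and viewed, at most 10 in all, crops included, and the job is handed in when it is done.

```bash
mkdir -p pics
cat > h.py <<'E'
from station import *
import numpy as np, cv2
def cam(n):
    d=get_image(n); f=192/np.tan(np.radians(d["vertical_fov"])/2)
    d["K"]=np.array([[f,0,d["cx"]],[0,f,d["cy"]],[0,0,1.]]); d["D"]=np.array(d["distortion"],float); d["T"]=np.array(d["extrinsics"]); return d
def ray(d,uv):
    p=cv2.undistortPoints(np.array(uv,float).reshape(-1,1,2),d["K"],d["D"]).reshape(-1,2)
    return d["T"][:3,3],np.c_[p,np.ones(len(p))]@d["T"][:3,:3].T
def onz(d,uv,z):
    o,r=ray(d,uv); return o+r*((z-o[2])/r[:,2])[:,None]
def proj(d,P):
    Ti=np.linalg.inv(d["T"]); return cv2.projectPoints(np.array(P,float).reshape(-1,3),cv2.Rodrigues(Ti[:3,:3])[0],Ti[:3,3],d["K"],d["D"])[0].reshape(-1,2)
E
python3 - <<'E'
from h import *
for n in("scene","side","wrist"):
    d=cam(n); cv2.imwrite(f"pics/{n}0.png",cv2.resize(d["img"],(800,600))[:,:,::-1]); print(n,d["T"][:3,3].round(3),d["T"][:3,2].round(2))
print(state())
E
```

```text
scene [1.322 0.374 0.685] [-0.74 -0.4  -0.54]
side [0.188 0.716 0.879] [ 0.32 -0.66 -0.68]
wrist [0.624 0.071 0.382] [-0.   -0.26 -0.96]
{'clock': 0.15, 'q': array([-0.02258339,  0.33270407, -0.06465627,  1.46078428,  0.02162138,
        1.34984817, -0.08848601]), 'dq': array([ 0.00021867, -0.00080301,  0.00097649, -0.0039527 ,  0.00013759,
        0.00053712,  0.0001859 ]), 'effort': array([ 1.82067095e-03, -6.23630190e+01,  2.54254905e-02, -3.90143681e+01,
       -6.11935230e-02,  3.71907104e-02, -1.53469024e-06]), 'ee_pos': array([ 6.24735585e-01, -4.18680195e-05,  2.46933570e-01]), 'orientation': array([-3.41421788e-04,  7.07114318e-01,  7.07099050e-01, -3.97847774e-04]), 'contact_force': array([-0.22426084,  0.37078218,  0.97901588]), 'moment': array([-0.01951742, -0.01987561, -0.00294478]), 'grasp_force': 0.0, 'opening': 0.0867838117559553}
```

View pics/scene0.png

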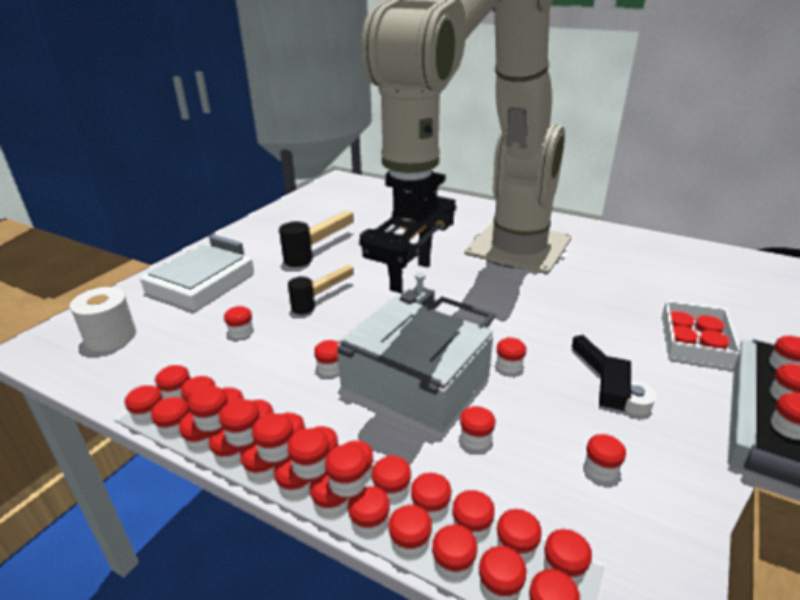

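View pics/side0.png

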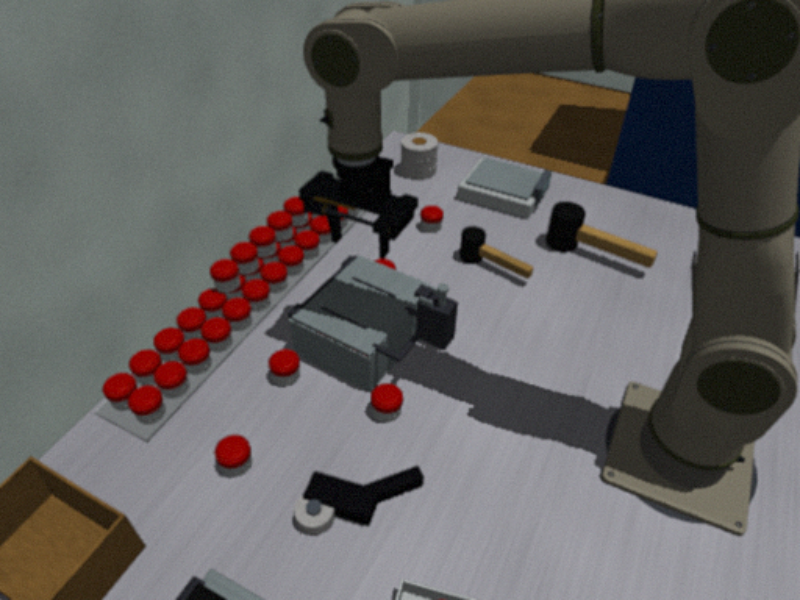

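Both views show two mallets to the right of the hopper: the smaller at scene (302,295) and side (472,245), the larger at scene (297,243) and side (566,227). The pin top is at scene (420,277) and side (440,288). The label gun is on the left. Next I'll measure the heads and the pin, and get the hatch edges for yaw.

Run:
```python
from h import *
S=1.5625
c={n:cam(n) for n in("scene","side")}
def tri(us,ud):
    A=np.zeros((3,3));b=np.zeros(3)
    for n,u in(("scene",us),("side",ud)):
        o,r=ray(c[n],[np.array(u)/S]); r=r[0]/np.linalg.norm(r[0]); M=np.eye(3)-np.outer(r,r); A+=M;b+=M@o
    return np.linalg.solve(A,b).round(3)
print("pin",onz(c["scene"],[np.array([420,277])/S],.142),onz(c["side"],[np.array([440,288])/S],.142),tri((420,277),(440,288)))
for nm,us,ud in(("small",(302,295),(472,245)),("large",(297,243),(566,227))):
    P=tri(us,ud); print(nm,P)
    for n,u in(("scene",us),("side",ud)):
        d=c[n]; m=(d["img"].max(2)<60).astype(np.uint8)
        k,l,st,ce=cv2.connectedComponentsWithStats(m); i=l[int(u[1]/S),int(u[0]/S)]
        ys,xs=np.where(l==i); dist=np.linalg.norm(P-d["T"][:3,3]); print(n,i,st[i],ce[i].round(1),"diam",(xs.max()-xs.min()+1)*dist/d["K"][0,0])
    hm={}
    for n in c:
        h=cv2.cvtColor(c[n]["img"],cv2.COLOR_RGB2HSV); m=cv2.inRange(h,(10,70,90),(28,255,255))
        k,l,st,ce=cv2.connectedComponentsWithStats(m)
        p=proj(c[n],P)[0]; cand=[i for i in range(1,k) if 60<st[i,4]<900 and np.linalg.norm(ce[i]-p)<60]
        for i in cand:
            ys,xs=np.where(l==i); w=onz(c[n],np.c_[xs,ys],.04); mu=w.mean(0); u=np.linalg.svd(w-mu,full_matrices=False)[2][0]; t=(w-mu)@u
            print("  handle",n,st[i],mu.round(3),"dir",(u*-np.sign(u[0])).round(3),"len",np.ptp(t).round(3))
# hatch corners z=.108: scene top corners
q=np.array([[340,348],[434,384],[494,340],[400,300],[440,298],[492,320]])/S
print(onz(c["scene"],q,.104).round(3))
for n in c: cv2.imwrite(f"pics/{n}_crop.png",cv2.resize(c[n]["img"][130:290,150:350] if n=="scene" else c[n]["img"][120:260,170:350],None,fx=3.6,fy=3.6,interpolation=cv2.INTER_CUBIC)[:,:,::-1])
```

```text
pin [[ 0.49257624 -0.04791492  0.142     ]] [[ 0.48578984 -0.04764271  0.142     ]] [ 0.487 -0.051  0.139]
small [ 0.524 -0.326  0.035]
scene 95 [185 178  16  23 312] [192.5 189. ] diam 0.05667882903011442
side 47 [291 145  21  27 340] [301.5 157.4] diam 0.07598184898355635
  handle scene [198 135  28  21 250] [ 0.203 -0.476  0.04 ] dir [-1.  0.  0.] len 0.213
  handle scene [200 170  26  18 189] [ 0.439 -0.305  0.04 ] dir [-0.992  0.126  0.   ] len 0.137
  handle side [308 156  33  18 144] [ 0.438 -0.315  0.04 ] dir [-0.976  0.22  -0.   ] len 0.128
large [ 0.346 -0.477  0.049]
scene 87 [179 143  21  28 478] [189.1 156.3] diam 0.08622485766287986
side 34 [344 129  68  48 736] [364.5 148.5] diam 0.2601849748099789
  handle scene [198 135  28  21 250] [ 0.203 -0.476  0.04 ] dir [-1.  0.  0.] len 0.213
  handle scene [200 170  26  18 189] [ 0.439 -0.305  0.04 ] dir [-0.992  0.126  0.   ] len 0.137
  handle side [371 144  49  22 257] [ 0.225 -0.496  0.04 ] dir [-0.992  0.126  0.   ] len 0.183
  handle side [308 156  33  18 144] [ 0.438 -0.315  0.04 ] dir [-0.976  0.22  -0.   ] len 0.128
[[ 0.716 -0.088  0.104]
 [ 0.722  0.096  0.104]
 [ 0.568  0.138  0.104]
 [ 0.532 -0.071  0.104]
 [ 0.489 -0.005  0.104]
 [ 0.512  0.113  0.104]]
```

View pics/scene_crop.png

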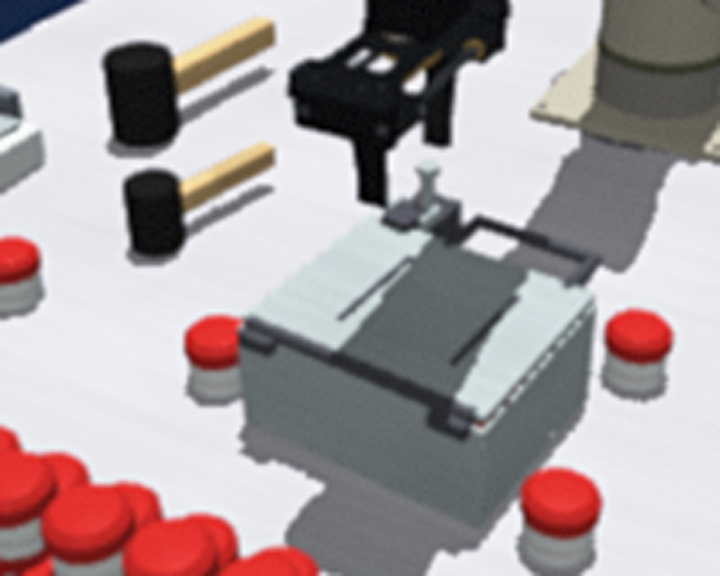

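The small mallet's head measures 56.7 mm across, so it is the one wanted, at about (0.524, -0.326) with yaw about -0.17. I'm moving above its handle and turning +80°.

```bash
R='{"x":-0.148,"y":-0.319,"yaw":0.178}'; python3 -m handwheel '[{"x":-0.15,"y":-0.32,"yaw":0.178,"claw":1},{"x":-0.15,"y":-0.32,"yaw":0.178,"claw":1},{"x":-0.15,"y":-0.32,"yaw":0.178,"claw":1},{"x":-0.15,"y":-0.32,"yaw":0.178,"claw":1},{"x":-0.15,"y":-0.32,"yaw":0.178,"claw":1}]'
python3 -m handwheel '[{"x":-0.15,"y":-0.32,"yaw":0.178,"claw":1},{"x":-0.15,"y":-0.32,"yaw":0.178,"claw":1},{"x":-0.15,"y":-0.32,"yaw":0.178,"claw":1},{"x":-0.15,"y":-0.32,"yaw":0.178,"claw":1},{"x":-0.15,"y":-0.32,"yaw":0.178,"claw":1}]'
python3 -m handwheel '[{"claw":1},{"claw":1}]'
python3 - <<'E'
from h import *
d=cam("wrist"); cv2.imwrite("pics/w1.png",d["img"][:,:,::-1]); print(d["T"][:3,3].round(3)); np.savez("w1.npz",**{k:d[k] for k in("K","D","T","img")})
c=cam("scene"); q=np.array([[282.8,190.6],[315.8,202.8]]); p=onz(c,q,.1); print(p,np.arctan2(-(p[1]-p[0])[0],(p[1]-p[0])[1]))
E
```

```text
[0.624 0.071 0.383]
[[ 0.48074258 -0.00469251  0.1       ]
 [ 0.49546144  0.10945929  0.1       ]] -0.1282335783029787schema error: expected keys x, y, z, yaw, claw
schema error: expected keys x, y, z, yaw, claw
schema error: expected keys x, y, z, yaw, claw
```

View pics/w1.png

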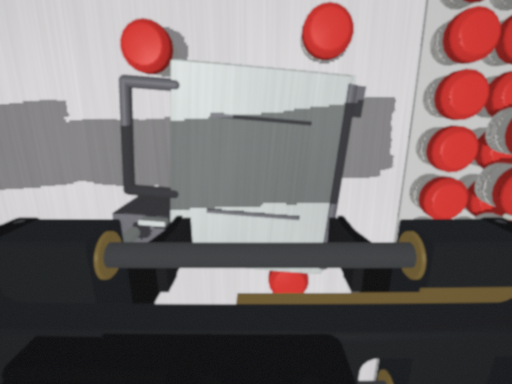

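The wrist view, taken from the start pose, shows the hatch bar's centreline from about (127,83) to (131,190). The rows were refused because every key is required.

```bash
python3 -m handwheel '[{"x":-0.15,"y":-0.32,"z":0,"yaw":0.178,"claw":1},{"x":-0.15,"y":-0.32,"z":0,"yaw":0.178,"claw":1},{"x":-0.15,"y":-0.32,"z":0,"yaw":0.178,"claw":1},{"x":-0.15,"y":-0.32,"z":0,"yaw":0.178,"claw":1},{"x":-0.15,"y":-0.32,"z":0,"yaw":0.178,"claw":1}]' | tail -3
python3 -m handwheel '[{"x":-0.15,"y":-0.32,"z":0,"yaw":0.178,"claw":1},{"x":-0.15,"y":-0.32,"z":0,"yaw":0.178,"claw":1},{"x":-0.15,"y":-0.32,"z":0,"yaw":0.178,"claw":1},{"x":-0.15,"y":-0.32,"z":0,"yaw":0.178,"claw":1},{"x":-0.15,"y":-0.32,"z":0,"yaw":0.178,"claw":1}]' >/dev/null
python3 -m handwheel '[{"x":0,"y":0,"z":0,"yaw":0,"claw":1},{"x":0,"y":0,"z":0,"yaw":0,"claw":1}]'
python3 - <<'E'
from h import *
z=np.load("w1.npz"); p=onz(z,[[127,83],[131,190]],.1); e=p[1]-p[0]; print("bar ends",p.round(4),"yaw",np.arctan2(e[0],-e[1]), "mid",p.mean(0))
p=onz(z,[[173,60],[173,195]],.108); print(p)
d=cam("wrist"); cv2.imwrite("pics/w2.png",d["img"][:,:,::-1]); print(d["T"][:3,3].round(3)); np.savez("w2.npz",**{k:d[k] for k in("K","D","T","img")})
E
```

```text
contact_force: [-0.0, -0.7, 0.3]
opening: 0.0874
grasp_force: 0.0
clock: 1.55
ee_pos: [0.4747, -0.3205, 0.2475]
orientation: [-0.0, 0.088, 0.996, 0.0]
contact_force: [0.2, 0.8, 1.1]
opening: 0.0871
grasp_force: 0.0
bar ends [[ 0.4955  0.1008  0.1   ]
 [ 0.4865 -0.0069  0.1   ]] yaw -0.08318221016217428 mid [0.49100546 0.04694254 0.1       ]
[[ 0.54427161  0.11971276  0.108     ]
 [ 0.53390603 -0.01007697  0.108     ]]
[ 0.403 -0.309  0.383]
```

View pics/w2.png

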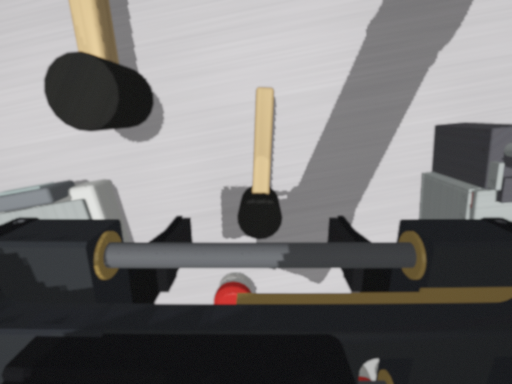

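The wrist view shows the small mallet: handle end at (264,89), head junction at (261,190), head at (260,212).

Run:
```python
from h import *
z=dict(np.load("w2.npz")); h=cv2.cvtColor(z["img"],cv2.COLOR_RGB2HSV); m=cv2.inRange(h,(10,70,90),(28,255,255)); m[:, :230]=0; m[:,300:]=0; m[230:]=0
ys,xs=np.where(m); w=onz(z,np.c_[xs,ys],.048); mu=w.mean(0); u=np.linalg.svd(w-mu,full_matrices=False)[2][0]; u*=np.sign(u[0]); t=(w-mu)@u
end=mu+u*t.min(); ax=end+u*.155; print("u",u,"ang",np.degrees(np.arctan2(u[1],u[0])),"end",end,"axis",ax,"visible len",np.ptp(t),"grip46",ax-u*.046, "width", (np.c_[-u[1],u[0]]@(w-mu)[:,:2].T).ptp() if hasattr(np.ndarray,'ptp') else 0)
```

```text
Traceback (most recent call last):
AttributeError: `ptp` was removed from the ndarray class in NumPy 2.0. Use np.ptp(arr, ...) instead.
```

Run:
```python
from h import *
z=dict(np.load("w2.npz")); h=cv2.cvtColor(z["img"],cv2.COLOR_RGB2HSV); m=cv2.inRange(h,(10,70,90),(28,255,255)); m[:, :230]=0; m[:,300:]=0; m[230:]=0
ys,xs=np.where(m); w=onz(z,np.c_[xs,ys],.048); mu=w.mean(0); u=np.linalg.svd(w-mu,full_matrices=False)[2][0]; u*=np.sign(u[0]); t=(w-mu)@u
end=mu+u*t.min(); ax=end+u*.155; print("ang",np.degrees(np.arctan2(u[1],u[0])),"end",end,"axis",ax,"len",np.ptp(t),"grip46",ax-u*.046, state()["orientation"])
```

```text
ang -12.370170152738956 end [ 0.37466734 -0.29778921  0.048     ] axis [ 0.52606885 -0.33099437  0.048     ] len 0.12681335391733337 grip46 [ 0.48113679 -0.32113994  0.048     ] [4.26469942e-05 8.69849099e-02 9.96209580e-01 3.10324564e-04]
```

```bash
python3 -m handwheel '[{"x":0.055,"y":-0.005,"z":-0.45,"yaw":-0.053,"claw":1},{"x":0,"y":0,"z":-0.45,"yaw":0,"claw":1},{"x":0,"y":0,"z":-0.45,"yaw":0,"claw":1},{"x":0,"y":0,"z":-0.4,"yaw":0,"claw":1},{"x":0,"y":0,"z":-0.3,"yaw":0,"claw":1}]'
python3 -m handwheel '[{"x":0,"y":0,"z":0,"yaw":0,"claw":1},{"x":0,"y":0,"z":0,"yaw":0,"claw":0},{"x":0,"y":0,"z":0,"yaw":0,"claw":0},{"x":0,"y":0,"z":0,"yaw":0,"claw":0},{"x":0,"y":0,"z":0,"yaw":0,"claw":0}]'
python3 -m handwheel '[{"x":0,"y":0,"z":0,"yaw":0,"claw":0},{"x":0,"y":0,"z":0,"yaw":0,"claw":0},{"x":0,"y":0,"z":0,"yaw":0,"claw":0},{"x":0,"y":0,"z":0,"yaw":0,"claw":0},{"x":0,"y":0,"z":0,"yaw":0,"claw":0}]'
```

```text
clock: 2.1
ee_pos: [0.4806, -0.318, 0.0399]
orientation: [-0.001, 0.106, 0.994, 0.001]
contact_force: [0.5, 0.3, 0.4]
opening: 0.087
grasp_force: 0.0
clock: 2.6
ee_pos: [0.4813, -0.3208, 0.044]
orientation: [0.001, 0.107, 0.994, -0.0]
contact_force: [0.3, 0.5, 0.3]
opening: 0.0629
grasp_force: 0.0
clock: 3.1
ee_pos: [0.4804, -0.3205, 0.0425]
orientation: [-0.0, 0.107, 0.994, 0.0]
contact_force: [-1.1, -0.1, 0.0]
opening: 0.0231
grasp_force: 0.0
```

```bash
python3 -m handwheel '[{"x":0,"y":0,"z":0,"yaw":0,"claw":0},{"x":0,"y":0,"z":0,"yaw":0,"claw":0},{"x":0,"y":0,"z":0,"yaw":0,"claw":0}]'
python3 -m handwheel '[{"x":0,"y":0,"z":0.2,"yaw":0,"claw":0},{"x":0,"y":0,"z":0.4,"yaw":0,"claw":0},{"x":0,"y":0,"z":0.4,"yaw":0,"claw":0},{"x":0,"y":0,"z":0.4,"yaw":0,"claw":0},{"x":0,"y":0,"z":0.4,"yaw":0,"claw":0}]'
python3 - <<'E'
from h import *
d=cam("wrist"); cv2.imwrite("pics/w3.png",d["img"][:,:,::-1]);s=cam("side"); print(d["T"][:3,3])
print(state()["contact_force"],state()["moment"])
p=proj(s,state()["ee_pos"])[0].astype(int); c=s["img"][max(0,p[1]-70):p[1]+70,p[0]-90:p[0]+90]
a=cv2.resize(c,None,fx=3,fy=3); cv2.imwrite("pics/s3.png",a[:,:,::-1])
E
```

```text
clock: 3.4
ee_pos: [0.4805, -0.3204, 0.0425]
orientation: [-0.0, 0.107, 0.994, 0.0]
contact_force: [-0.1, -0.1, -1.4]
opening: 0.0218
grasp_force: 30.0
clock: 3.9
ee_pos: [0.4799, -0.3201, 0.2235]
orientation: [-0.001, 0.107, 0.994, 0.0]
contact_force: [0.8, -0.0, -4.9]
opening: 0.0217
grasp_force: 30.0
[ 0.4093399  -0.30598185  0.35894949]
[ 0.57634456 -1.30337855 -3.81720562] [ 0.04694218 -0.01086568 -0.0379315 ]
```

View pics/s3.png

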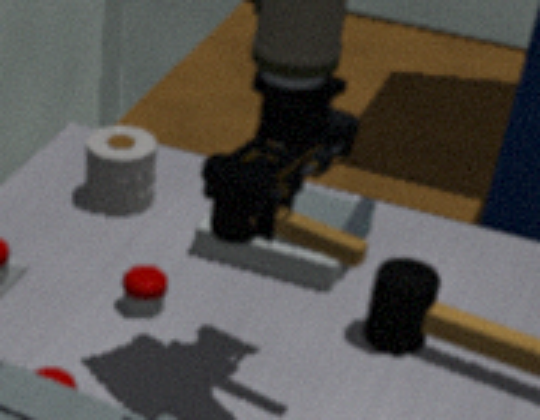

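The mallet is held level. Moving over the pin next.

```bash
python3 -m handwheel '[{"x":-0.05,"y":0.4,"z":0,"yaw":0,"claw":0},{"x":-0.05,"y":0.4,"z":0,"yaw":0,"claw":0},{"x":-0.05,"y":0.4,"z":0,"yaw":0,"claw":0},{"x":-0.05,"y":0.4,"z":0,"yaw":0,"claw":0},{"x":-0.05,"y":0.4,"z":0,"yaw":0,"claw":0}]' >/dev/null
python3 -m handwheel '[{"x":-0.05,"y":0.4,"z":0,"yaw":0,"claw":0},{"x":0,"y":0.34,"z":0,"yaw":0,"claw":0},{"x":0,"y":0,"z":0,"yaw":0,"claw":0},{"x":0,"y":0,"z":0,"yaw":0,"claw":0}]'
python3 - <<'E'
from h import *
d=cam("scene"); a=cv2.resize(d["img"][140:240,210:350],None,fx=3.5,fy=3.5); w=cv2.resize(cam("side")["img"][130:260,220:360],(490,455))
cv2.imwrite("pics/s4.png",np.vstack([a,np.zeros((0,490,3),np.uint8)])[:,:,::-1]); cv2.imwrite("pics/s5.png",cv2.hconcat([cv2.resize(a,(400,286)),cv2.resize(w,(400,371))[:286]])[:,:,::-1])
print(state()["ee_pos"],state()["contact_force"])
E
```

```text
clock: 4.9
ee_pos: [0.45, -0.046, 0.2216]
orientation: [-0.001, 0.106, 0.994, -0.0]
contact_force: [-0.1, -0.6, -4.6]
opening: 0.0218
grasp_force: 30.0
[ 0.45011353 -0.0474682   0.22182234] [-0.46849026 -0.13159063 -4.28287212]
```

View pics/s5.png

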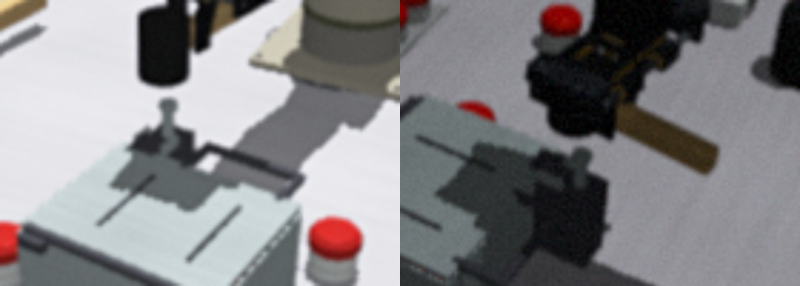

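The pin sits below the head in both views. Going down.

```bash
python3 -m handwheel '[{"x":0,"y":0,"z":-0.2,"yaw":0,"claw":0},{"x":0,"y":0,"z":-0.15,"yaw":0,"claw":0},{"x":0,"y":0,"z":-0.05,"yaw":0,"claw":0},{"x":0,"y":0,"z":-0.05,"yaw":0,"claw":0},{"x":0,"y":0,"z":0,"yaw":0,"claw":0}]'
python3 -m handwheel '[{"x":0,"y":0,"z":-0.05,"yaw":0,"claw":0},{"x":0,"y":0,"z":-0.05,"yaw":0,"claw":0},{"x":0,"y":0,"z":0,"yaw":0,"claw":0}]'
```

```text
clock: 5.5
ee_pos: [0.4505, -0.0471, 0.1774]
orientation: [-0.0, 0.108, 0.994, -0.0]
contact_force: [-0.4, -0.6, -2.7]
opening: 0.0216
grasp_force: 30.0
clock: 5.8
ee_pos: [0.4508, -0.0466, 0.1682]
orientation: [0.0, 0.107, 0.994, -0.0]
contact_force: [-4.8, -1.0, 7.4]
opening: 0.0218
grasp_force: 30.0
```

```bash
python3 -m handwheel '[{"x":0,"y":0,"z":-0.04,"yaw":0,"claw":0},{"x":0,"y":0,"z":-0.02,"yaw":0,"claw":0},{"x":0,"y":0,"z":0,"yaw":0,"claw":0}]'
python3 -m handwheel '[{"x":0,"y":0,"z":0.15,"yaw":0,"claw":0},{"x":0,"y":0,"z":0.35,"yaw":0,"claw":0},{"x":0,"y":0,"z":0,"yaw":0,"claw":0}]'
python3 - <<'E'
from h import *
d=cam("scene"); a=d["img"][140:240,210:350]; w=cam("side")["img"][130:260,220:360]
cv2.imwrite("pics/s6.png",cv2.hconcat([cv2.resize(a,(400,286)),cv2.resize(w,(400,371))[:286]])[:,:,::-1])
print(proj(d,[[.487,-.054,.142],[.487,-.054,.127]])-[210,140])
E
```

```text
clock: 6.1
ee_pos: [0.4501, -0.0463, 0.163]
orientation: [-0.0, 0.107, 0.994, -0.0]
contact_force: [-14.1, 0.6, 21.4]
opening: 0.0218
grasp_force: 30.0
clock: 6.4
ee_pos: [0.4527, -0.0463, 0.2151]
orientation: [0.003, 0.107, 0.994, 0.0]
contact_force: [0.8, -0.0, -3.7]
opening: 0.0214
grasp_force: 30.0
[[57.87446645 36.00565275]
 [57.83352656 40.19124485]]
```

View pics/s6.png

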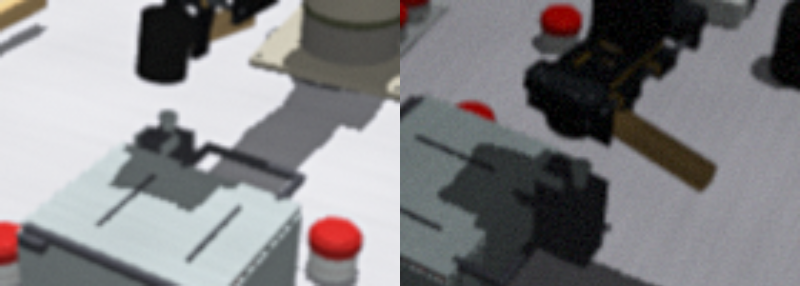

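The pin top dropped about 4.5 px, against 4.2 px expected for 15 mm, so it is home. Now I'm returning the mallet to its original spot.

```bash
python3 -m handwheel '[{"x":0.05,"y":-0.4,"z":0.05,"yaw":0,"claw":0},{"x":0.05,"y":-0.4,"z":0,"yaw":0,"claw":0},{"x":0.05,"y":-0.4,"z":0,"yaw":0,"claw":0},{"x":0.05,"y":-0.4,"z":0,"yaw":0,"claw":0},{"x":0.05,"y":-0.4,"z":0,"yaw":0,"claw":0}]' >/dev/null
python3 -m handwheel '[{"x":0.05,"y":-0.4,"z":0,"yaw":0,"claw":0},{"x":0,"y":-0.34,"z":-0.2,"yaw":0,"claw":0},{"x":0,"y":0,"z":-0.4,"yaw":0,"claw":0},{"x":0,"y":0,"z":-0.4,"yaw":0,"claw":0},{"x":0,"y":0,"z":-0.3,"yaw":0,"claw":0}]'
python3 -m handwheel '[{"x":0,"y":0,"z":-0.2,"yaw":0,"claw":0},{"x":0,"y":0,"z":-0.15,"yaw":0,"claw":0},{"x":0,"y":0,"z":0,"yaw":0,"claw":0}]'
```

```text
clock: 7.5
ee_pos: [0.4786, -0.3195, 0.082]
orientation: [-0.002, 0.107, 0.994, 0.001]
contact_force: [0.1, -0.0, -3.0]
opening: 0.0217
grasp_force: 30.0
clock: 7.8
ee_pos: [0.4789, -0.3194, 0.0486]
orientation: [-0.002, 0.107, 0.994, 0.001]
contact_force: [-0.1, 0.5, -3.5]
opening: 0.0218
grasp_force: 30.0
```

```bash
python3 -m handwheel '[{"x":0,"y":0,"z":-0.03,"yaw":0,"claw":0},{"x":0,"y":0,"z":-0.02,"yaw":0,"claw":0},{"x":0,"y":0,"z":0,"yaw":0,"claw":0}]'
python3 -m handwheel '[{"x":0,"y":0,"z":0,"yaw":0,"claw":0.5},{"x":0,"y":0,"z":0,"yaw":0,"claw":0.6},{"x":0,"y":0,"z":0,"yaw":0,"claw":0.8},{"x":0,"y":0,"z":0,"yaw":0,"claw":1},{"x":0,"y":0,"z":0,"yaw":0,"claw":1}]'
python3 -m handwheel '[{"x":0,"y":0,"z":0,"yaw":0,"claw":1},{"x":0,"y":0,"z":0,"yaw":0,"claw":1},{"x":0,"y":0,"z":0,"yaw":0,"claw":1},{"x":0,"y":0,"z":0,"yaw":0,"claw":1},{"x":0,"y":0,"z":0,"yaw":0,"claw":1}]'
```

```text
clock: 8.1
ee_pos: [0.4809, -0.3207, 0.0473]
orientation: [0.001, 0.107, 0.994, -0.0]
contact_force: [-0.9, -0.7, -4.2]
opening: 0.0217
grasp_force: 30.0
clock: 8.6
ee_pos: [0.4806, -0.3205, 0.0467]
orientation: [0.0, 0.107, 0.994, -0.0]
contact_force: [-0.3, 0.1, 0.0]
opening: 0.0538
grasp_force: 0.0
clock: 9.1
ee_pos: [0.4805, -0.3205, 0.0466]
orientation: [-0.0, 0.107, 0.994, 0.0]
contact_force: [0.1, 0.1, 0.3]
opening: 0.0861
grasp_force: 0.0
```

The mallet is released. Next I rise and move over the bar, turning to hopper yaw with the claw half closed so the fingers clear the plate edge.

```bash
python3 -m handwheel '[{"x":0,"y":0,"z":0.4,"yaw":0,"claw":1},{"x":0,"y":0,"z":0.45,"yaw":0,"claw":1},{"x":0,"y":0,"z":0.45,"yaw":0,"claw":0.46},{"x":0,"y":0,"z":0.45,"yaw":0,"claw":0.46},{"x":0,"y":0,"z":0.1,"yaw":0,"claw":0.46}]'>/dev/null
python3 -m handwheel '[{"x":0.01,"y":0.368,"z":0,"yaw":-0.183,"claw":0.46},{"x":0.01,"y":0.368,"z":0,"yaw":-0.183,"claw":0.46},{"x":0.01,"y":0.368,"z":0,"yaw":-0.183,"claw":0.46},{"x":0.01,"y":0.368,"z":0,"yaw":-0.183,"claw":0.46},{"x":0.01,"y":0.368,"z":0,"yaw":-0.183,"claw":0.46}]'>/dev/null
python3 -m handwheel '[{"x":0.01,"y":0.368,"z":0,"yaw":-0.183,"claw":0.46},{"x":0.01,"y":0.368,"z":0,"yaw":-0.183,"claw":0.46},{"x":0.01,"y":0.368,"z":0,"yaw":-0.183,"claw":0.46},{"x":0.01,"y":0.368,"z":0,"yaw":-0.183,"claw":0.46},{"x":0.01,"y":0.368,"z":0,"yaw":-0.183,"claw":0.46}]' >/dev/null
python3 -m handwheel '[{"x":0,"y":0,"z":0,"yaw":0,"claw":0.46},{"x":0,"y":0,"z":-0.45,"yaw":0,"claw":0.46},{"x":0,"y":0,"z":-0.15,"yaw":0,"claw":0.46},{"x":0,"y":0,"z":0,"yaw":0,"claw":0.46}]'
python3 - <<'E'
from h import *
d=cam("scene"); a=d["img"][110:250,180:376]; w=cam("side")["img"][100:240,200:396]
cv2.imwrite("pics/s7.png",cv2.hconcat([cv2.resize(a,(400,286)),cv2.resize(w,(400,286))])[:,:,::-1])
q=state()["orientation"]; from scipy.spatial.transform import Rotation as R; print(np.degrees(np.arctan2(*R.from_quat(np.roll(q,-1)).as_matrix()[[1,0],1])))
E
```

```text
clock: 11.0
ee_pos: [0.4889, 0.0465, 0.169]
orientation: [-0.001, 0.734, 0.679, -0.002]
contact_force: [-1.4, -0.4, 1.3]
opening: 0.0399
grasp_force: 0.0
-4.549490482647558
```

View pics/s7.png

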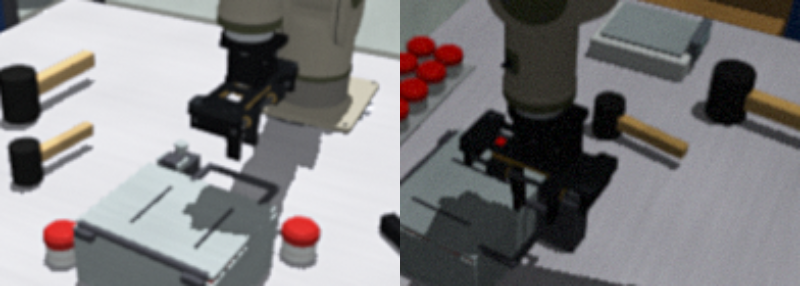

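The mallet is standing on the table and the fingers are over the bar's middle. Lowering and gripping.

```bash
python3 -m handwheel '[{"x":0.02,"y":0,"z":-0.3,"yaw":0,"claw":0.46},{"x":0,"y":0,"z":-0.15,"yaw":0,"claw":0.46},{"x":0,"y":0,"z":0,"yaw":0,"claw":0.46}]'
python3 -m handwheel '[{"x":0,"y":0,"z":-0.17,"yaw":0,"claw":0.46},{"x":0,"y":0,"z":0,"yaw":0,"claw":0.46},{"x":0,"y":0,"z":0,"yaw":0,"claw":0.3},{"x":0,"y":0,"z":0,"yaw":0,"claw":0.15},{"x":0,"y":0,"z":0,"yaw":0,"claw":0}]'
python3 -m handwheel '[{"x":0,"y":0,"z":0,"yaw":0,"claw":0},{"x":0,"y":0,"z":0,"yaw":0,"claw":0},{"x":0,"y":0,"z":0,"yaw":0,"claw":0},{"x":0,"y":0,"z":0,"yaw":0,"claw":0},{"x":0,"y":0,"z":0,"yaw":0,"claw":0}]'
```

```text
clock: 11.4
ee_pos: [0.4922, 0.0469, 0.1261]
orientation: [-0.0, 0.735, 0.678, -0.001]
contact_force: [-0.6, 0.1, 0.8]
opening: 0.0399
grasp_force: 0.0
clock: 11.9
ee_pos: [0.4931, 0.0473, 0.1106]
orientation: [0.0, 0.735, 0.678, 0.001]
contact_force: [0.3, -0.1, -0.1]
opening: 0.0238
grasp_force: 0.0
clock: 12.4
ee_pos: [0.4889, 0.0476, 0.1089]
orientation: [-0.003, 0.734, 0.679, -0.003]
contact_force: [-17.8, 1.2, 9.7]
opening: 0.0106
grasp_force: 30.0
```

The bar is gripped with about 18 N of side load, so I'll shift the command 4 mm towards -x and start the arc.

```bash
python3 -m handwheel '[{"x":-0.04,"y":0,"z":0,"yaw":0,"claw":0},{"x":0.005,"y":0,"z":0.11,"yaw":0,"claw":0},{"x":0.006,"y":-0.001,"z":0.11,"yaw":0,"claw":0},{"x":0.015,"y":-0.001,"z":0.109,"yaw":0,"claw":0},{"x":0.018,"y":-0.002,"z":0.108,"yaw":0,"claw":0}]'
python3 -m handwheel '[{"x":0.054,"y":-0.005,"z":0.213,"yaw":0,"claw":0},{"x":0.076,"y":-0.006,"z":0.207,"yaw":0,"claw":0},{"x":0,"y":0,"z":0,"yaw":0,"claw":0}]'
```

```text
clock: 12.9
ee_pos: [0.4929, 0.047, 0.1543]
orientation: [-0.0, 0.735, 0.678, 0.0]
contact_force: [-0.1, 3.1, -2.8]
opening: 0.0111
grasp_force: 30.0
clock: 13.2
ee_pos: [0.5062, 0.0457, 0.1982]
orientation: [0.0, 0.735, 0.678, 0.0]
contact_force: [-7.1, 1.6, 1.0]
opening: 0.0111
grasp_force: 30.0
```

```bash
python3 -m handwheel '[{"x":0.095,"y":-0.008,"z":0.198,"yaw":0,"claw":0},{"x":0.115,"y":-0.01,"z":0.187,"yaw":0,"claw":0},{"x":0.133,"y":-0.011,"z":0.175,"yaw":0,"claw":0},{"x":0.15,"y":-0.012,"z":0.161,"yaw":0,"claw":0},{"x":0,"y":0,"z":0,"yaw":0,"claw":0}]'
python3 - <<'E'
from h import *
from scipy.spatial.transform import Rotation as R
s=state(); print(s["ee_pos"],s["contact_force"])
d=cam("side"); p=proj(d,s["ee_pos"])[0].astype(int); cv2.imwrite("pics/s8.png",cv2.resize(d["img"][p[1]-80:p[1]+120,p[0]-130:p[0]+130],None,fx=2.5,fy=2.5)[:,:,::-1])
E
```

```text
clock: 13.7
ee_pos: [0.5551, 0.0415, 0.2714]
orientation: [-0.0, 0.735, 0.678, -0.0]
contact_force: [-19.3, -0.8, 18.8]
opening: 0.0108
grasp_force: 30.0
[0.55507928 0.04151756 0.27140064] [-19.26437898  -0.75389212  18.76477982]
```

View pics/s8.png

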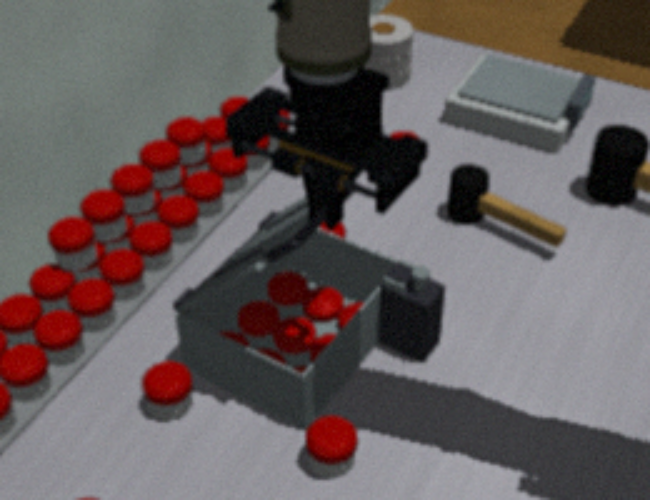

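The hatch is open to about 0.82 rad with the mallet untouched. The radial load is about 27 N, so I'll ease the path outward and go on past balance.

```bash
python3 -m handwheel '[{"x":0.1,"y":-0.01,"z":0.14,"yaw":0,"claw":0},{"x":0.15,"y":-0.012,"z":0.11,"yaw":0,"claw":0},{"x":0.17,"y":-0.014,"z":0.08,"yaw":0,"claw":0},{"x":0,"y":0,"z":0,"yaw":0,"claw":0},{"x":0,"y":0,"z":0,"yaw":0,"claw":0}]'
```

```text
clock: 14.25
ee_pos: [0.5974, 0.0378, 0.3038]
orientation: [0.001, 0.735, 0.678, 0.001]
contact_force: [-8.9, -0.3, 16.3]
opening: 0.0108
grasp_force: 30.0
```

```bash
python3 -m handwheel '[{"x":0.06,"y":-0.005,"z":0.07,"yaw":0,"claw":0},{"x":0,"y":0,"z":0,"yaw":0,"claw":0},{"x":0,"y":0,"z":0,"yaw":0,"claw":0},{"x":0,"y":0,"z":0,"yaw":0,"claw":0}]'
python3 -m handwheel '[{"x":-0.1,"y":0.008,"z":-0.06,"yaw":0,"claw":0},{"x":-0.1,"y":0.008,"z":-0.07,"yaw":0,"claw":0},{"x":-0.095,"y":0.008,"z":-0.08,"yaw":0,"claw":0},{"x":-0.09,"y":0.008,"z":-0.08,"yaw":0,"claw":0},{"x":-0.085,"y":0.008,"z":-0.08,"yaw":0,"claw":0}]'
python3 -m handwheel '[{"x":0,"y":0,"z":0,"yaw":0,"claw":0},{"x":0,"y":0,"z":0,"yaw":0,"claw":0},{"x":0,"y":0,"z":0,"yaw":0,"claw":0},{"x":0,"y":0,"z":0,"yaw":0,"claw":0}]'
```

```text
clock: 14.65
ee_pos: [0.6032, 0.0373, 0.3074]
orientation: [0.0, 0.735, 0.678, -0.0]
contact_force: [1.9, 1.2, -1.8]
opening: 0.0111
grasp_force: 30.0
clock: 15.15
ee_pos: [0.5558, 0.0414, 0.2713]
orientation: [0.0, 0.735, 0.678, 0.0]
contact_force: [-2.5, -0.6, 3.2]
opening: 0.0112
grasp_force: 30.0
clock: 15.55
ee_pos: [0.556, 0.0414, 0.2714]
orientation: [-0.0, 0.735, 0.678, -0.0]
contact_force: [-7.2, 0.2, 7.8]
opening: 0.0111
grasp_force: 30.0
```

Chord geometry puts the peak at about 1.08–1.10 rad and the hatch now at about 0.82 rad, still and gripped. Handing in.

```bash
python3 -c "
from station import *
print(state()['dq'].round(4)); print(finish_job())"
```

```text
[-0.0005 -0.0007  0.0011 -0.0001 -0.0011  0.     -0.0013]
the job is handed in; nothing more can be done
None
```

The job is handed in (no verdict came back): pin knocked fully down with the mallet, mallet back standing on the table, hatch raised to about 1.08 rad and now held still by the gripper at about 0.82 rad (both angles worked out from the gripper position), with no contact with the jars or label gun that I saw.

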